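Screw the fluff filter out of a washing machine's drain pump

TASK

Cleaning out the washing machine's drain pump: unscrew the filter from the pump by its wing grip (anticlockwise seen from above, several turns of the hand, re-gripping as you go), easing it round and up with the thread and never forcing the plastic thread by pulling, pressing or shoving. When you feel the last of the thread let go, keep hold, for the sprung valve underneath would push it out of your hand; draw it straight out and set it down gently, standing upright on its strainer foot inside the drip tray, then let go. Do not drop it, and leave the tray and the other things on the bench where they are.

Things in the scene. Friction and masses are not known exactly. Their poses are not given: they have to be found in the camera images.
- pump: Grey plastic drain pump on a steel bracket, fixed to the bench. Upright filter tube, 71 mm across, rim 100 mm above the bench. Origin: on the tube's axis at bench height, 29 mm below the seated filter's foot; z up. Motor reaches 150 mm along its x, below 90 mm; hose stubs 74 mm to either side. In the tube a sprung shut-off valve pushes the filter up with 3 to 6 N until 38 mm above its seat.
- filter: White plastic filter screwed into the pump's tube: flange 74 mm across, 6 mm thick, on a rubber ring; plug 56 mm, strainer 41 mm across. Origin: centre of the strainer's foot, 74 mm below the flange's underside; z up its axis. Right-hand two-start thread: rises 17 mm a turn, 1 mm of play, 0.3 to 0.6 N m to turn; lets go after more than one turn and less than two. 60-130 g.
- wing (a point): Centre of the top of the filter's wing grip, 104 mm above its foot and on its axis. The wing is an upright bar, 12 mm thick (along the filter's y), 50 mm long (along the filter's x), standing 24 mm above the flange's top face. Gripped with the TCP at this point the fingertips stay 5 mm clear of the flange.
- tray: Open steel drip tray, 180 x 150 mm (its x, y) and 28 mm high, walls and floor 4 mm, loose on the bench. Origin: centre of its underside.
- screwdriver: Red-handled screwdriver lying on the bench; not part of the job.
- detergent: White detergent bottle, 235 mm high, standing to one side; not part of the job.
- softener: Blue jar, 190 mm high, standing to one side; not part of the job.
- dish: Small steel bowl, 90 mm across, at the side; not part of the job.
- elbow: Black rubber hose elbow at the side; not part of the job.
Things that resemble listed ones, but are neither listed nor needed, are in the scene too. Leave any brown or pink look-alike of the filter alone.

How it is judged:
By the outcome, as a careful person would: the job done as asked, in the order asked, and still so for the second after the job is handed in, with the robot touching nothing.
It also fails if it takes over 72 s, if anything falls off the work surface, if the arm or the gripper's body presses on something with over 40 N, if the wrist force passes 120 N, or if a joint passes its speed limit or range.

ROBOT

A 6-joint arm with a two-finger parallel gripper is mounted at the origin on the work surface. World frame = base frame: x ahead of the robot, y to its left, z up, the work surface at z = 0. Lengths are in m, angles in rad, forces in N, time in s.
With the tool pointing down it reaches from about 0.225 to 0.725 m from the base axis. Payload 3.1 kg.
Tool frame: the origin (TCP) lies between the finger pads, 19 mm behind the fingertips; this is the grasp point; z points along the fingers, y is the line along which they close (so a half turn about z gives the same grasp; the last joint's range is limited). The gripper opens to 85 mm and grips with 20 to 120 N. Pads are 22 mm wide; open, the fingers measure 114 mm over their backs; the gripper's body (76 mm by 85 mm) begins 54 mm behind the grasp point. The pads swing forward as they close: fully open they stand 13 mm farther back than shut.
Start: joints at [-1.398, 0.048, 0.099, 1.622, 0, 1.443], TCP at [0.156, -0.501, 0.25] pointing down, gripper open.
Joint ranges: [-2.91, 2.91], [-0.99, 1.94], [-1.21, 1.42], [-2.12, 2.29], [-1.49, 1.47], [-3.14, 3.14]. Speed limits (rad/s): [2.79, 2.79, 3.14, 3.14, 3.14, 3.14].

INTERFACE

Orientations are given as [roll, pitch, yaw] about the fixed x, y, z axes, in that order (R = Rz(yaw) Ry(pitch) Rx(roll)).
In Python, from plant import ctrl, viewer gives the robot as it stands.
- The arm moves only by the tool servo_tool, never from a script. Its argument "plan" is a list of rows, each an object with "slide": the shift along the world's x, y, z in mm, a list of three; "angular": the turn, a rotation vector about the world's x, y, z in rad, a list of three; "jaw": the closure, from 0 (fully open) to 1 (shut). A call has 1 to 10 rows; each row is the pose to reach, as a shift and turn from the pose commanded when the call began; what a row does not reach only later rows make up. A row lasts 1/10 s, in which the tool goes at most 50 mm and 8.59 degrees, less where a joint would pass 70% of its speed; a pose out of reach is approached as far as the arm can. A call with a gripper value outside its range is refused whole. The fingers move at their own pace and stop on an object; "squeeze" is the grip in N (left out, the last holds). Time passes only in rows, so rows that repeat a pose let the fingers close. It gives the time, the measured TCP pose, the force, the opening and the grip force at its end, in the units of the state.
- ctrl.get_state(): the state, without advancing time (a new reading comes with each control period).
- viewer.camera(name): name is "scene" or "side" or "wrist"; returns a dict with "image" (480x640x3 uint8, red, green, blue), "depth" (480x640 float32, m along the optical axis (not along the pixel's ray), 0 where there is no reading), "camera_matrix" (3x3 intrinsics, pixels), "D" ([k1, k2, p1, p2, k3] as OpenCV has them; the pictures are not rectified), "R" (3x3) and "t" (3): a world point X has camera coordinates R X + t. Camera axes: x right, y down, z forward; pixel columns grow to the right and rows downward; lengths in m; the calibration is good to about 2 mm. A picture is of the moment at which its call begins.
- ctrl.close_job(): hands the job in; it is judged then, once.
The state is a dict: "time": time; "q": joint angles; "dq": joint speeds; "joint_torque": joint torques, N m; "ee_pos": TCP position; "ee_rot": TCP orientation; "force": force on the tool from outside, world axes, zero at the start; "torque": the same for the moment, N m; "opening": finger opening in m; "grasp_force": force on a finger pad.
Only numpy, scipy, OpenCV 4.12 (cv2) and the standard library are available. Lean on these libraries where they do the work, as an engineer would, in place of code of your own. Each camera call takes 0.05 s, during which the arm holds its last target. There are 200 camera calls.

## Working session

There is one attempt and no reset: what is moved stays moved. The work goes in short steps, Python scripts to look and compute and a tool call to move; the robot and the scene stay as the last step left them, time stands still between calls to the robot, and variables do not carry over. Pictures are saved under pics/ and viewed, at most 10 in all, crops included, and the job is handed in when it is done.

Besides the shell and the picture viewer there is one more tool, called after ">>>" by a JSON object that holds its "op" and its "data", one argument or row to a line. servo_tool: Moves the arm, as the interface text tells. Its arguments: {"type":"object","properties":{"plan":{"type":"array","items":{"type":"object","properties":{"slide":{"type":"array","items":{"type":"number"}},"angular":{"type":"array","items":{"type":"number"}},"jaw":{"type":"number"}}}},"squeeze":{"type":"number"}},"required":["plan"]}

```bash
mkdir -p pics; ls; cat > h.py <<'E'
import numpy as np, cv2
from plant import ctrl, viewer
def cam(n,save=None):
    c=viewer.camera(n)
    if save:
        cv2.imwrite('pics/'+save+'.png',c['image'][:,:,::-1]); np.savez('pics/'+save+'.npz',**{k:np.array(v) for k,v in c.items()})
    return c
def cloud(c):
    h,w=c['depth'].shape
    u,v=np.meshgrid(np.arange(w),np.arange(h))
    p=cv2.undistortPoints(np.stack([u,v],-1).reshape(-1,1,2).astype(float),np.array(c['camera_matrix'],float),np.array(c['D'],float)).reshape(h,w,2)
    z=c['depth'][...,None].astype(float)
    P=np.concatenate([p*z,z],-1)
    P=(P-np.array(c['t']).reshape(3))@np.array(c['R'])
    P[c['depth']==0]=np.nan
    return P
E
python3 - <<'E'
from h import *
for n in ['scene','side']: cam(n,n+'1')
s=ctrl.get_state(); print(s)
E
```

```text
pics
{'time': 0.1, 'q': array([-1.39776567e+00,  4.86782975e-02,  9.77012521e-02,  1.62199778e+00,
        2.59252292e-05,  1.44297815e+00]), 'dq': array([-0.00081793, -0.00185774,  0.00307914,  0.00135359, -0.00210404,
        0.00154713]), 'joint_torque': array([ 2.38506553e-03, -3.39848793e+01,  3.20936966e+01,  1.56788685e-02,
       -1.42374224e-04,  6.98143580e-06]), 'ee_pos': array([ 0.15546831, -0.50089924,  0.24890663]), 'ee_rot': array([-3.13943523e+00, -3.03408098e-04,  3.00848474e-01]), 'force': array([ 0.04053193, -0.00481072, -0.12138083]), 'torque': array([0.0282136 , 0.00636484, 0.05292332]), 'grasp_force': 0.0, 'opening': 0.08526398647380154}
```

View pics/scene1.png

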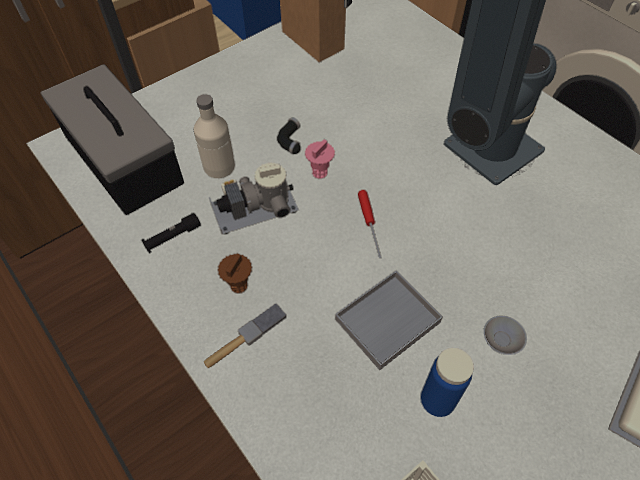

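View pics/side1.png

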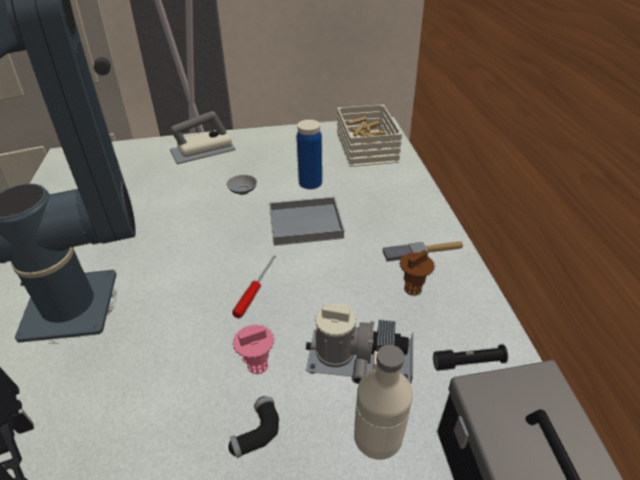

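The pump with the white filter is at scene (271,180) and side (336,325). The look-alikes are pink (scene 320,155) and brown (scene 235,268). The tray is at scene (389,318), the detergent bottle at (214,140) and the screwdriver at (369,215). Only the cream-white one is screwed into the pump, so it fits the description. I'll confirm it in a crop.

```bash
python3 - <<'E'
from h import *
a=cv2.imread('pics/scene1.png')[140:240,200:310]; b=cv2.imread('pics/side1.png')[290:390,295:405]
cv2.imwrite('pics/crop1.png',np.hstack([cv2.resize(a,(400,400),interpolation=2),cv2.resize(b,(400,400),interpolation=2)]))
from numpy.linalg import eigh
for n,box in [('scene1',(150,200,240,300)),('side1',(295,365,305,365))]:
    c=dict(np.load(f'pics/{n}.npz')); P=cloud(c); r=P[box[0]:box[1],box[2]:box[3]].reshape(-1,3)
    im=c['image'][box[0]:box[1],box[2]:box[3]].reshape(-1,3).astype(int)
    f=r[(r[:,2]>0.098)&(r[:,2]<0.112)&(im.sum(1)>350)]; w=r[(r[:,2]>0.122)&(r[:,2]<0.14)]
    print(n,'flange n',len(f),(f.min(0)+f.max(0))/2,np.ptp(f,axis=0),'wing',len(w),w.mean(0),np.median(w[:,2]))
    e=eigh(np.cov(w[:,:2].T)); print('wing dir',np.degrees(np.arctan2(e[1][1,1],e[1][0,1])),np.sqrt(e[0]))
c=dict(np.load('pics/scene1.npz')); P=cloud(c)
t=P[265:370,330:445].reshape(-1,3); rim=t[(t[:,2]>0.021)&(t[:,2]<0.036)]
rr=cv2.minAreaRect(rim[:,:2].astype(np.float32)*1000); print('tray',rr,len(rim))
for nm,(v,u) in dict(pink=(150,320),brown=(262,235),bottle=(103,205),jar=(362,455),sd=(205,367),motor=(197,235),elbow=(130,288)).items(): print(nm,np.nanmedian(P[v-2:v+3,u-2:u+3].reshape(-1,3),0).round(3))
E
```

```text
scene1 flange n 343 [ 0.57073817 -0.21822832  0.10554318] [0.07538778 0.07506071 0.01290281] wing 144 [ 0.57215708 -0.21663717  0.13088593] 0.1315461414380047
wing dir 157.47398520393557 [0.00403155 0.01439152]
side1 flange n 642 [ 0.57120147 -0.21922918  0.10544267] [0.07407622 0.07516244 0.01311009] wing 252 [ 0.57146351 -0.22253925  0.13004507] 0.13154766830978853
wing dir 157.8029675362662 [0.00380069 0.01472723]
tray ((568.5525512695312, 207.0605926513672), (151.6454315185547, 181.97225952148438), 89.21084594726562) 705
pink [ 0.423 -0.214  0.095]
brown [ 0.772 -0.07   0.103]
bottle [ 0.618 -0.391  0.234]
jar [0.606 0.397 0.19 ]
sd [ 0.405 -0.051  0.023]
motor [ 0.666 -0.232  0.083]
elbow [ 0.408 -0.373  0.03 ]
```

View pics/crop1.png

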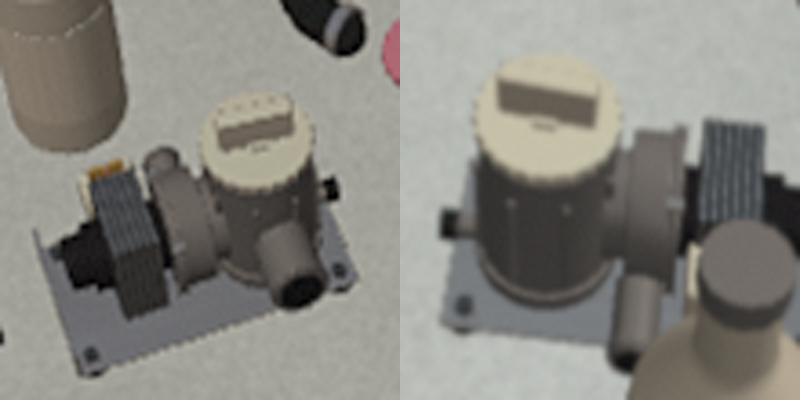

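The crop confirms it: a cream-white filter with its wing, seated in the grey pump tube, with the bottle about 18 cm away. Its axis is at about (0.571, -0.219), the wing direction is about -22.4°, and the tray centre is at about (0.569, 0.207). Next I'll move to a hover above the wing.

>>> {"op": "servo_tool", "data": {
  "plan": [
    {"slide":[40,27,10],"angular":[0,0,-0.07],"jaw":0},
    {"slide":[80,54,10],"angular":[0,0,-0.14],"jaw":0},
    {"slide":[120,81,10],"angular":[0,0,-0.21],"jaw":0},
    {"slide":[160,108,10],"angular":[0,0,-0.28],"jaw":0},
    {"slide":[200,136,10],"angular":[0,0,-0.35],"jaw":0},
    {"slide":[245,166,10],"angular":[0,0,-0.42],"jaw":0},
    {"slide":[290,197,10],"angular":[0,0,-0.49],"jaw":0},
    {"slide":[335,228,10],"angular":[0,0,-0.56],"jaw":0},
    {"slide":[375,255,10],"angular":[0,0,-0.63],"jaw":0},
    {"slide":[415,282,10],"angular":[0,0,-0.69],"jaw":0}
  ],
  "squeeze": 40
}}

```text
time: 1.1
ee_pos: [0.5636, -0.2234, 0.2594]
ee_rot: [3.141, 0.001, -0.392]
force: [-0.5, -0.8, 0.9]
opening: 0.0856
grasp_force: 0.0
```

>>> {"op": "servo_tool", "data": {
  "plan": [
    {"slide":[0,0,0],"jaw":0},
    {"slide":[0,0,0],"jaw":0},
    {"slide":[0,0,0],"jaw":0},
    {"slide":[0,0,0],"jaw":0}
  ]
}}

```text
invalid input at $.plan[0]: expected keys slide, angular, jaw
```

```bash
python3 - <<'E'
from h import *
c=cam('wrist','w1'); P=cloud(c); s=ctrl.get_state(); print(s['q'],s['ee_pos'],s['ee_rot'],s['force'],s['torque'])
im=c['image'].reshape(-1,3).astype(int); r=P.reshape(-1,3)
ok=np.hypot(r[:,0]-.571,r[:,1]+.219)<.05
f=r[ok&(r[:,2]>.102)&(r[:,2]<.114)]; w=r[ok&(r[:,2]>.127)&(r[:,2]<.14)]
print(len(f),np.median(f,0),(f.min(0)+f.max(0))/2,np.ptp(f,axis=0))
print(len(w),w.mean(0),cv2.minAreaRect((w[:,:2]*1000).astype(np.float32)))
E
```

```text
[-0.47906575  0.27701292  0.37115739  1.66491408  0.00691725  3.04915148] [ 0.56934043 -0.21803058  0.25717307] [-3.13470741e+00 -6.65129130e-04 -3.86626771e-01] [ 4.55667417  1.7604738  -1.4020188 ] [ 0.128809   -0.26325928  0.00138862]
6407 [ 0.5741695  -0.22291646  0.1101007 ] [ 0.57146832 -0.22000583  0.1091883 ] [0.07538303 0.07570619 0.00957796]
1250 [ 0.57327208 -0.22062475  0.133832  ] ((572.229736328125, -219.94654846191406), (11.524914741516113, 49.55794143676758), 67.47095489501953)
```

View pics/w1.png

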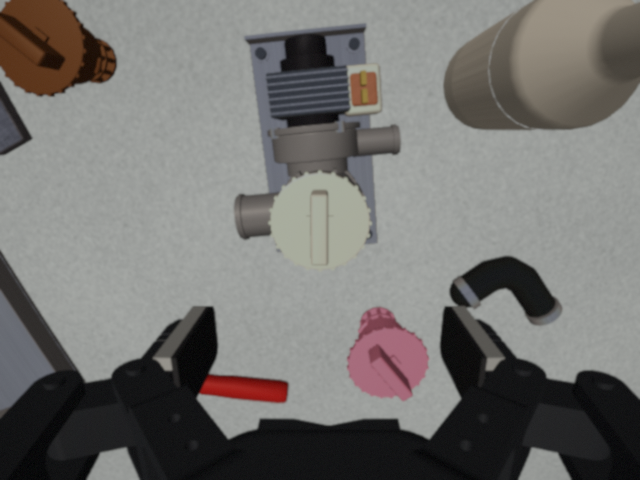

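The wrist view shows the white filter at (320,218) with its wing vertical in the image, so the tool is already aligned with it. The pink one is at (388,355) and the bottle at upper right. I'll descend now.

>>> {"op": "servo_tool", "data": {
  "plan": [
    {"slide":[0,0,-20],"angular":[0,0,0],"jaw":0},
    {"slide":[0,0,-45],"angular":[0,0,0],"jaw":0},
    {"slide":[0,0,-70],"angular":[0,0,0],"jaw":0},
    {"slide":[0,0,-85],"angular":[0,0,0],"jaw":0},
    {"slide":[0,0,-95],"angular":[0,0,0],"jaw":0.3},
    {"slide":[0,0,-100],"angular":[0,0,0],"jaw":0.3},
    {"slide":[0,0,-100],"angular":[0,0,0],"jaw":0.3},
    {"slide":[0,0,-100],"angular":[0,0,0],"jaw":0.3}
  ]
}}

```text
time: 1.95
ee_pos: [0.5629, -0.2254, 0.1613]
ee_rot: [3.141, -0.002, -0.389]
force: [0.4, -0.2, -0.2]
opening: 0.0597
grasp_force: 0.0
```

```bash
python3 - <<'E'
from h import *
s=ctrl.get_state(); print(s['q'],s['ee_pos'],s['ee_rot'],s['force'],s['torque'],s['opening'],s['time'])
E
```

```text
[-4.91487410e-01  2.55508563e-01  1.54746915e-01  1.46796502e+00
  3.55519220e-05  3.03952165e+00] [ 0.56285417 -0.225402    0.16129212] [ 3.14141713e+00 -2.06250844e-03 -3.89416188e-01] [ 0.40812174 -0.1716646  -0.18469968] [-0.00100703  0.04340104  0.0477704 ] 0.05970674807398082 1.95
```

>>> {"op": "servo_tool", "data": {
  "plan": [
    {"slide":[4,3,0],"angular":[0,0,0],"jaw":0.3},
    {"slide":[8.5,6,0],"angular":[0,0,0],"jaw":0.3},
    {"slide":[8.5,6,-8],"angular":[0,0,0],"jaw":0.3},
    {"slide":[8.5,6,-20],"angular":[0,0,0],"jaw":0.3},
    {"slide":[8.5,6,-27],"angular":[0,0,0],"jaw":0.3},
    {"slide":[8.5,6,-27],"angular":[0,0,0],"jaw":0.3},
    {"slide":[8.5,6,-27],"angular":[0,0,0],"jaw":0.3},
    {"slide":[8.5,6,-27],"angular":[0,0,0],"jaw":0.3}
  ]
}}

```text
time: 2.75
ee_pos: [0.5709, -0.2191, 0.1333]
ee_rot: [3.142, -0.0, -0.389]
force: [0.2, 0.4, 0.2]
opening: 0.0596
grasp_force: 0.0
```

```bash
python3 - <<'E'
from h import *
c=cam('wrist','w2'); P=cloud(c); s=ctrl.get_state(); print(s['q'],s['ee_pos'],s['ee_rot'],s['force'],s['opening'],s['time'])
r=P.reshape(-1,3)
ok=np.hypot(r[:,0]-.571,r[:,1]+.219)<.042
f=r[ok&(r[:,2]>.102)&(r[:,2]<.114)]; w=r[np.hypot(r[:,0]-.571,r[:,1]+.219)<.028]; w=w[(w[:,2]>.127)&(w[:,2]<.14)]
print(len(f),np.median(f,0),(f.min(0)+f.max(0))/2,np.ptp(f,axis=0))
print(len(w),w.mean(0),cv2.minAreaRect((w[:,:2]*1000).astype(np.float32)))
E
```

```text
[-4.76068795e-01  2.76800731e-01  1.25096771e-01  1.41821832e+00
 -3.17363551e-05  3.05486891e+00] [ 0.57104917 -0.21918769  0.13350907] [ 3.14148533e+00 -8.68015489e-04 -3.89345021e-01] [-0.2989367  -0.13926396 -0.06569641] 0.05971992249130182 2.8
17471 [ 0.57676431 -0.22377865  0.11012236] [ 0.5713735  -0.21996426  0.10891012] [0.0766127  0.07591274 0.01017074]
4132 [ 0.57422839 -0.22103918  0.13376293] ((571.8448486328125, -220.10601806640625), (12.064081192016602, 50.55073165893555), 67.17787170410156)
```

View pics/w2.png

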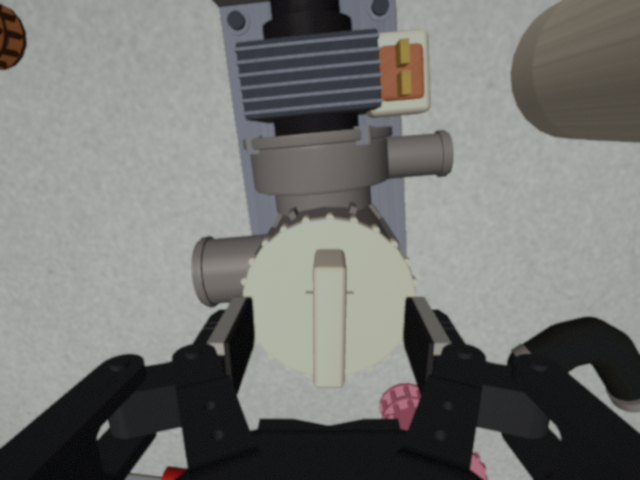

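The wing at (330,318) sits between the fingers, both fingers clear the flange, and the centring is within 1 mm. Now I'll grip.

>>> {"op": "servo_tool", "data": {
  "plan": [
    {"slide":[0.3,-0.5,0],"angular":[0,0,0],"jaw":0.6},
    {"slide":[0.3,-0.5,0],"angular":[0,0,0],"jaw":1},
    {"slide":[0.3,-0.5,0],"angular":[0,0,0],"jaw":1},
    {"slide":[0.3,-0.5,0],"angular":[0,0,0],"jaw":1},
    {"slide":[0.3,-0.5,0],"angular":[0,0,0],"jaw":1},
    {"slide":[0.3,-0.5,0],"angular":[0,0,0],"jaw":1},
    {"slide":[0.3,-0.5,0],"angular":[0,0,0],"jaw":1}
  ],
  "squeeze": 90
}}

```text
time: 3.5
ee_pos: [0.5713, -0.2195, 0.1335]
ee_rot: [3.142, -0.001, -0.389]
force: [0.3, 0.2, 2.8]
opening: 0.0101
grasp_force: 87.9
```

```bash
cat > s.py <<'E'
from h import *
np.set_printoptions(precision=4,suppress=True)
s=ctrl.get_state()
for k in ['time','q','ee_pos','ee_rot','force','torque','opening','grasp_force']: print(k,s[k])
E
python3 s.py
```

```text
time 3.5
q [-0.4764  0.2779  0.1265  1.4187  0.      3.0544]
ee_pos [ 0.5713 -0.2195  0.1335]
ee_rot [ 3.1416 -0.0006 -0.3893]
force [0.2607 0.1538 2.7598]
torque [ 0.1281  0.1445 -0.1045]
opening 0.010139369588799988
grasp_force 87.9457175731659
```

>>> {"op": "servo_tool", "data": {
  "plan": [
    {"slide":[0,0,0.1],"angular":[0,0,0.05],"jaw":1},
    {"slide":[0,0,0.3],"angular":[0,0,0.1],"jaw":1},
    {"slide":[0,0,0.4],"angular":[0,0,0.15],"jaw":1},
    {"slide":[0,0,0.55],"angular":[0,0,0.2],"jaw":1},
    {"slide":[0,0,0.7],"angular":[0,0,0.25],"jaw":1},
    {"slide":[0,0,0.8],"angular":[0,0,0.3],"jaw":1}
  ]
}}

```text
time: 4.1
ee_pos: [0.5714, -0.2201, 0.1343]
ee_rot: [3.14, -0.001, -0.088]
force: [-0.7, -0.7, 2.3]
opening: 0.01
grasp_force: 88.1
```

```bash
python3 s.py
```

```text
time 4.1
q [-0.4767  0.2778  0.1279  1.4195 -0.0009  2.7525]
ee_pos [ 0.5714 -0.2201  0.1343]
ee_rot [ 3.1402 -0.0009 -0.0876]
force [-0.7285 -0.7425  2.2587]
torque [-0.1935  0.0394 -0.0801]
opening 0.009960308039137094
grasp_force 88.09273838996887
```

>>> {"op": "servo_tool", "data": {
  "plan": [
    {"slide":[0,0,0.3],"angular":[0,0,0.1],"jaw":1},
    {"slide":[0,0,0.5],"angular":[0,0,0.2],"jaw":1},
    {"slide":[0,0,0.8],"angular":[0,0,0.3],"jaw":1},
    {"slide":[0,0,1.1],"angular":[0,0,0.4],"jaw":1},
    {"slide":[0,0,1.35],"angular":[0,0,0.5],"jaw":1},
    {"slide":[0,0,1.6],"angular":[0,0,0.6],"jaw":1},
    {"slide":[0,0,1.9],"angular":[0,0,0.7],"jaw":1},
    {"slide":[0,0,2.2],"angular":[0,0,0.8],"jaw":1},
    {"slide":[0,0,2.4],"angular":[0,0,0.9],"jaw":1},
    {"slide":[0,0,2.7],"angular":[0,0,1.0],"jaw":1}
  ]
}}

```text
time: 5.1
ee_pos: [0.5719, -0.2202, 0.137]
ee_rot: [3.139, 0.0, 0.915]
force: [1.4, -0.4, 2.0]
opening: 0.01
grasp_force: 87.9
```

```bash
python3 s.py
```

```text
time 5.1
q [-0.4766  0.2773  0.1326  1.4236 -0.0007  1.7503]
ee_pos [ 0.5719 -0.2202  0.137 ]
ee_rot [3.139  0.0002 0.9146]
force [ 1.4314 -0.3516  1.9529]
torque [-0.2912 -0.2727 -0.0604]
opening 0.009976419308079404
grasp_force 87.91667819023132
```

>>> {"op": "servo_tool", "data": {
  "plan": [
    {"slide":[0,0,0.3],"angular":[0,0,0.1],"jaw":1},
    {"slide":[0,0,0.5],"angular":[0,0,0.2],"jaw":1},
    {"slide":[0,0,0.8],"angular":[0,0,0.3],"jaw":1},
    {"slide":[0,0,1.1],"angular":[0,0,0.4],"jaw":1},
    {"slide":[0,0,1.35],"angular":[0,0,0.5],"jaw":1},
    {"slide":[0,0,1.6],"angular":[0,0,0.6],"jaw":1},
    {"slide":[0,0,1.9],"angular":[0,0,0.7],"jaw":1},
    {"slide":[0,0,2.2],"angular":[0,0,0.8],"jaw":1},
    {"slide":[0,0,2.4],"angular":[0,0,0.9],"jaw":1},
    {"slide":[0,0,2.7],"angular":[0,0,1.0],"jaw":1}
  ]
}}

```text
time: 6.1
ee_pos: [0.5723, -0.22, 0.1397]
ee_rot: [3.139, 0.002, 1.915]
force: [2.1, -0.4, 1.9]
opening: 0.0101
grasp_force: 87.9
```

>>> {"op": "servo_tool", "data": {
  "plan": [
    {"slide":[0,0,0.3],"angular":[0,0,0.1],"jaw":1},
    {"slide":[0,0,0.5],"angular":[0,0,0.2],"jaw":1},
    {"slide":[0,0,0.8],"angular":[0,0,0.3],"jaw":1},
    {"slide":[0,0,1.1],"angular":[0,0,0.4],"jaw":1},
    {"slide":[0,0,1.35],"angular":[0,0,0.5],"jaw":1},
    {"slide":[0,0,1.6],"angular":[0,0,0.6],"jaw":1},
    {"slide":[0,0,1.9],"angular":[0,0,0.7],"jaw":1},
    {"slide":[0,0,2.2],"angular":[0,0,0.8],"jaw":1},
    {"slide":[0,0,2.4],"angular":[0,0,0.9],"jaw":1},
    {"slide":[0,0,2.7],"angular":[0,0,1.0],"jaw":1}
  ]
}}

```text
time: 7.1
ee_pos: [0.5724, -0.2196, 0.1424]
ee_rot: [3.141, 0.003, 2.915]
force: [1.6, 0.1, 0.9]
opening: 0.0097
grasp_force: 87.9
```

```bash
python3 s.py
```

```text
time 7.1
q [-0.4762  0.276   0.1418  1.4338  0.001  -0.2496]
ee_pos [ 0.5724 -0.2196  0.1424]
ee_rot [3.1413 0.003  2.915 ]
force [1.5725 0.147  0.9353]
torque [ 0.0985 -0.4809 -0.1276]
opening 0.009730967460296551
grasp_force 87.93382287025452
```

>>> {"op": "servo_tool", "data": {
  "plan": [
    {"slide":[0,0,0.3],"angular":[0,0,0.1],"jaw":1},
    {"slide":[0,0,0.5],"angular":[0,0,0.2],"jaw":1},
    {"slide":[0,0,0.8],"angular":[0,0,0.3],"jaw":1},
    {"slide":[0,0,1.1],"angular":[0,0,0.4],"jaw":1},
    {"slide":[0,0,1.35],"angular":[0,0,0.5],"jaw":1},
    {"slide":[0,0,1.6],"angular":[0,0,0.6],"jaw":1},
    {"slide":[0,0,1.9],"angular":[0,0,0.7],"jaw":1},
    {"slide":[0,0,2.2],"angular":[0,0,0.8],"jaw":1},
    {"slide":[0,0,2.4],"angular":[0,0,0.9],"jaw":1},
    {"slide":[0,0,2.7],"angular":[0,0,1.0],"jaw":1}
  ]
}}

```text
time: 8.1
ee_pos: [0.5721, -0.2192, 0.1451]
ee_rot: [-3.14, 0.002, -2.368]
force: [1.6, 1.1, 1.5]
opening: 0.0101
grasp_force: 88.0
```

>>> {"op": "servo_tool", "data": {
  "plan": [
    {"slide":[0,0,0.3],"angular":[0,0,0.1],"jaw":1},
    {"slide":[0,0,0.5],"angular":[0,0,0.2],"jaw":1},
    {"slide":[0,0,0.8],"angular":[0,0,0.3],"jaw":1},
    {"slide":[0,0,1.1],"angular":[0,0,0.4],"jaw":1},
    {"slide":[0,0,1.35],"angular":[0,0,0.5],"jaw":1},
    {"slide":[0,0,1.6],"angular":[0,0,0.6],"jaw":1},
    {"slide":[0,0,1.9],"angular":[0,0,0.7],"jaw":1},
    {"slide":[0,0,2.2],"angular":[0,0,0.8],"jaw":1},
    {"slide":[0,0,2.4],"angular":[0,0,0.9],"jaw":1},
    {"slide":[0,0,2.7],"angular":[0,0,1.0],"jaw":1}
  ]
}}

```text
time: 9.1
ee_pos: [0.5715, -0.2192, 0.1478]
ee_rot: [-3.141, -0.0, -1.368]
force: [-0.2, 1.8, 2.2]
opening: 0.0096
grasp_force: 88.1
```

```bash
python3 s.py
```

```text
time 9.1
q [-0.4761  0.2745  0.1507  1.4463  0.0006 -2.2498]
ee_pos [ 0.5715 -0.2192  0.1478]
ee_rot [-3.1407 -0.     -1.368 ]
force [-0.2389  1.8174  2.2344]
torque [ 0.1543  0.0664 -0.0528]
opening 0.00955847205228437
grasp_force 88.11281204223633
```

>>> {"op": "servo_tool", "data": {
  "plan": [
    {"slide":[0,0,0],"angular":[0,0,0],"jaw":0.6},
    {"slide":[0,0,0],"angular":[0,0,0],"jaw":0.1},
    {"slide":[0,0,0],"angular":[0,0,0],"jaw":0.1},
    {"slide":[0,0,0],"angular":[0,0,0],"jaw":0.1},
    {"slide":[0,0,0],"angular":[0,0,0],"jaw":0.1},
    {"slide":[0.4,-0.2,0],"angular":[0,0,0],"jaw":0.1}
  ]
}}

```text
time: 9.7
ee_pos: [0.5715, -0.2197, 0.1473]
ee_rot: [3.141, 0.0, -1.373]
force: [-0.2, -0.1, 0.4]
opening: 0.0768
grasp_force: 0.0
```

```bash
python3 s.py; python3 - <<'E'
from h import *
c=cam('wrist','w3'); P=cloud(c); r=P.reshape(-1,3)
w=r[np.hypot(r[:,0]-.571,r[:,1]+.219)<.028]; w=w[(w[:,2]>.14)&(w[:,2]<.155)]
print(len(w),np.median(w[:,2]),cv2.minAreaRect((w[:,:2]*1000).astype(np.float32)))
E
```

```text
time 9.7
q [-0.4764  0.276   0.1516  1.4464 -0.     -2.2453]
ee_pos [ 0.5715 -0.2197  0.1473]
ee_rot [ 3.1415  0.     -1.3727]
force [-0.1587 -0.1128  0.3836]
torque [ 0.0342 -0.0439 -0.0184]
opening 0.07681952223467219
grasp_force 0.0
4140 0.14829327071061474 ((571.2338256835938, -220.77603149414062), (11.9935941696167, 50.40439224243164), 11.74912166595459)
```

The wing turned with the hand without slipping: it measures 101.7° against the tool's 101.3°, and it has risen 14.5 mm. I'll swing back half a turn with the fingers open.

>>> {"op": "servo_tool", "data": {
  "plan": [
    {"slide":[0,0,0],"angular":[0,0,-0.14],"jaw":0.1},
    {"slide":[0,0,0],"angular":[0,0,-0.28],"jaw":0.1},
    {"slide":[0,0,0],"angular":[0,0,-0.42],"jaw":0.1},
    {"slide":[0,0,0],"angular":[0,0,-0.56],"jaw":0.1},
    {"slide":[0,0,0],"angular":[0,0,-0.7],"jaw":0.1},
    {"slide":[0,0,0],"angular":[0,0,-0.84],"jaw":0.1},
    {"slide":[0,0,0],"angular":[0,0,-0.98],"jaw":0.1},
    {"slide":[0,0,0],"angular":[0,0,-1.12],"jaw":0.1},
    {"slide":[0,0,0],"angular":[0,0,-1.26],"jaw":0.1},
    {"slide":[0,0,0],"angular":[0,0,-1.4],"jaw":0.1}
  ]
}}

```text
time: 10.75
ee_pos: [0.5716, -0.2197, 0.1473]
ee_rot: [-3.142, 0.0, -2.778]
force: [-0.4, -0.4, 0.7]
opening: 0.0771
grasp_force: 0.0
```

>>> {"op": "servo_tool", "data": {
  "plan": [
    {"slide":[0,0,0],"angular":[0,0,-0.14],"jaw":0.1},
    {"slide":[0,0,0],"angular":[0,0,-0.28],"jaw":0.1},
    {"slide":[0,0,0],"angular":[0,0,-0.42],"jaw":0.1},
    {"slide":[0,0,0],"angular":[0,0,-0.56],"jaw":0.1},
    {"slide":[0,0,0],"angular":[0,0,-0.7],"jaw":0.1},
    {"slide":[0,0,0],"angular":[0,0,-0.84],"jaw":0.1},
    {"slide":[0,0,0],"angular":[0,0,-0.98],"jaw":0.1},
    {"slide":[0,0,0],"angular":[0,0,-1.12],"jaw":0.1},
    {"slide":[0,0,0],"angular":[0,0,-1.26],"jaw":0.1},
    {"slide":[0,0,0],"angular":[0,0,-1.4],"jaw":0.1}
  ]
}}

```text
time: 11.75
ee_pos: [0.5716, -0.2197, 0.1473]
ee_rot: [3.142, 0.0, 2.105]
force: [-0.1, 0.5, 0.9]
opening: 0.0771
grasp_force: 0.0
```

>>> {"op": "servo_tool", "data": {
  "plan": [
    {"slide":[0,0,0],"angular":[0,0,-0.14],"jaw":0.1},
    {"slide":[0,0,0],"angular":[0,0,-0.28],"jaw":0.1},
    {"slide":[0,0,0],"angular":[0,0,-0.34],"jaw":0.1},
    {"slide":[0,0,0],"angular":[0,0,-0.34],"jaw":0.1},
    {"slide":[0,0,0],"angular":[0,0,-0.34],"jaw":0.6},
    {"slide":[0,0,0],"angular":[0,0,-0.34],"jaw":1},
    {"slide":[0,0,0],"angular":[0,0,-0.34],"jaw":1},
    {"slide":[0,0,0],"angular":[0,0,-0.34],"jaw":1},
    {"slide":[0,0,0],"angular":[0,0,-0.34],"jaw":1},
    {"slide":[0,0,0],"angular":[0,0,-0.34],"jaw":1}
  ]
}}

```text
time: 12.75
ee_pos: [0.5716, -0.2196, 0.1476]
ee_rot: [3.141, 0.0, 1.771]
force: [0.6, -0.5, 0.6]
opening: 0.01
grasp_force: 89.5
```

```bash
python3 s.py
```

```text
time 12.75
q [-0.4763  0.2758  0.1519  1.4466  0.0001  0.8943]
ee_pos [ 0.5716 -0.2196  0.1476]
ee_rot [3.1414 0.0001 1.771 ]
force [ 0.5591 -0.5094  0.6321]
torque [ 0.0876  0.0213 -0.0109]
opening 0.010042498432504071
grasp_force 89.4718587398529
```

>>> {"op": "servo_tool", "data": {
  "plan": [
    {"slide":[0,0,0.3],"angular":[0,0,0.1],"jaw":1},
    {"slide":[0,0,0.5],"angular":[0,0,0.2],"jaw":1},
    {"slide":[0,0,0.8],"angular":[0,0,0.3],"jaw":1},
    {"slide":[0,0,1.1],"angular":[0,0,0.4],"jaw":1},
    {"slide":[0,0,1.35],"angular":[0,0,0.5],"jaw":1},
    {"slide":[0,0,1.6],"angular":[0,0,0.6],"jaw":1},
    {"slide":[0,0,1.9],"angular":[0,0,0.7],"jaw":1},
    {"slide":[0,0,2.2],"angular":[0,0,0.8],"jaw":1},
    {"slide":[0,0,2.5],"angular":[0,0,0.93],"jaw":1},
    {"slide":[0,0,2.5],"angular":[0,0,0.93],"jaw":1}
  ]
}}

```text
time: 13.75
ee_pos: [0.5716, -0.2198, 0.1501]
ee_rot: [-3.141, 0.001, 2.701]
force: [-0.4, 0.1, 0.5]
opening: 0.0099
grasp_force: 89.5
```

```bash
python3 s.py
```

```text
time 13.75
q [-0.4765  0.2753  0.1563  1.4512 -0.0001 -0.0357]
ee_pos [ 0.5716 -0.2198  0.1501]
ee_rot [-3.1414  0.0005  2.7009]
force [-0.3634  0.1087  0.4584]
torque [-0.0088 -0.0047  0.1113]
opening 0.009944964057766837
grasp_force 89.53829884529114
```

>>> {"op": "servo_tool", "data": {
  "plan": [
    {"slide":[0,0,0],"angular":[0,0,0],"jaw":0.6},
    {"slide":[0,0,0],"angular":[0,0,0],"jaw":0.1},
    {"slide":[0,0,0],"angular":[0,0,0],"jaw":0.1},
    {"slide":[0,0,0],"angular":[0,0,0],"jaw":0.1},
    {"slide":[0,0,0],"angular":[0,0,0],"jaw":0.1},
    {"slide":[0,0,0],"angular":[0,0,-0.14],"jaw":0.1},
    {"slide":[0,0,0],"angular":[0,0,-0.28],"jaw":0.1},
    {"slide":[0,0,0],"angular":[0,0,-0.42],"jaw":0.1},
    {"slide":[0,0,0],"angular":[0,0,-0.56],"jaw":0.1},
    {"slide":[0,0,0],"angular":[0,0,-0.7],"jaw":0.1}
  ]
}}

```text
time: 14.75
ee_pos: [0.5716, -0.2197, 0.1498]
ee_rot: [3.142, 0.0, 1.995]
force: [0.3, 0.0, 0.2]
opening: 0.0769
grasp_force: 0.0
```

>>> {"op": "servo_tool", "data": {
  "plan": [
    {"slide":[0,0,0],"angular":[0,0,-0.14],"jaw":0.1},
    {"slide":[0,0,0],"angular":[0,0,-0.28],"jaw":0.1},
    {"slide":[0,0,0],"angular":[0,0,-0.42],"jaw":0.1},
    {"slide":[0,0,0],"angular":[0,0,-0.56],"jaw":0.1},
    {"slide":[0,0,0],"angular":[0,0,-0.7],"jaw":0.1},
    {"slide":[0,0,0],"angular":[0,0,-0.84],"jaw":0.1},
    {"slide":[0,0,0],"angular":[0,0,-0.98],"jaw":0.1},
    {"slide":[0,0,0],"angular":[0,0,-1.12],"jaw":0.1},
    {"slide":[0,0,0],"angular":[0,0,-1.26],"jaw":0.1},
    {"slide":[0,0,0],"angular":[0,0,-1.4],"jaw":0.1}
  ]
}}

```text
time: 15.75
ee_pos: [0.5716, -0.2197, 0.1499]
ee_rot: [3.142, -0.0, 0.595]
force: [-0.2, -0.2, -0.3]
opening: 0.077
grasp_force: 0.0
```

>>> {"op": "servo_tool", "data": {
  "plan": [
    {"slide":[0,0,0],"angular":[0,0,-0.14],"jaw":0.1},
    {"slide":[0,0,0],"angular":[0,0,-0.28],"jaw":0.1},
    {"slide":[0,0,0],"angular":[0,0,-0.42],"jaw":0.1},
    {"slide":[0,0,0],"angular":[0,0,-0.56],"jaw":0.1},
    {"slide":[0,0,0],"angular":[0,0,-0.7],"jaw":0.1},
    {"slide":[0,0,0],"angular":[0,0,-0.84],"jaw":0.1},
    {"slide":[0,0,0],"angular":[0,0,-0.95],"jaw":0.1},
    {"slide":[0,0,0],"angular":[0,0,-1.03],"jaw":0.1},
    {"slide":[0,0,0],"angular":[0,0,-1.03],"jaw":0.1}
  ]
}}

```text
time: 16.65
ee_pos: [0.5715, -0.2196, 0.1498]
ee_rot: [-3.142, 0.0, -0.429]
force: [0.5, -0.0, 0.6]
opening: 0.0768
grasp_force: 0.0
```

```bash
python3 s.py;  python3 - <<'E'
from h import *
c=cam('wrist','w4'); P=cloud(c); r=P.reshape(-1,3)
w=r[np.hypot(r[:,0]-.571,r[:,1]+.219)<.028]; w=w[(w[:,2]>.143)&(w[:,2]<.158)]
print(len(w),np.median(w[:,2]),cv2.minAreaRect((w[:,:2]*1000).astype(np.float32)))
E
```

```text
time 16.65
q [-0.4764  0.2755  0.156   1.4513  0.      3.0945]
ee_pos [ 0.5715 -0.2196  0.1498]
ee_rot [-3.1416  0.     -0.4293]
force [ 0.4675 -0.0165  0.6393]
torque [0.0398 0.044  0.0446]
opening 0.07676635482861854
grasp_force 0.0
4133 0.15079613227442734 ((571.844970703125, -220.3865966796875), (11.970369338989258, 50.43426513671875), 64.91152954101562)
```

>>> {"op": "servo_tool", "data": {
  "plan": [
    {"slide":[0,0,0],"angular":[0,0,-0.01],"jaw":0.6},
    {"slide":[0,0,0],"angular":[0,0,-0.01],"jaw":1},
    {"slide":[0,0,0],"angular":[0,0,-0.01],"jaw":1},
    {"slide":[0,0,0],"angular":[0,0,-0.01],"jaw":1},
    {"slide":[0,0,0],"angular":[0,0,-0.01],"jaw":1},
    {"slide":[0,0,0],"angular":[0,0,-0.01],"jaw":1},
    {"slide":[0,0,0],"angular":[0,0,-0.01],"jaw":1}
  ]
}}

```text
time: 17.4
ee_pos: [0.5716, -0.2197, 0.1501]
ee_rot: [3.142, -0.0, -0.439]
force: [-1.3, -0.1, 1.9]
opening: 0.0099
grasp_force: 89.4
```

>>> {"op": "servo_tool", "data": {
  "plan": [
    {"slide":[0,0,0.3],"angular":[0,0,0.1],"jaw":1},
    {"slide":[0,0,0.5],"angular":[0,0,0.2],"jaw":1},
    {"slide":[0,0,0.8],"angular":[0,0,0.3],"jaw":1},
    {"slide":[0,0,1.1],"angular":[0,0,0.4],"jaw":1},
    {"slide":[0,0,1.35],"angular":[0,0,0.5],"jaw":1},
    {"slide":[0,0,1.6],"angular":[0,0,0.6],"jaw":1},
    {"slide":[0,0,1.9],"angular":[0,0,0.7],"jaw":1},
    {"slide":[0,0,2.2],"angular":[0,0,0.8],"jaw":1},
    {"slide":[0,0,2.4],"angular":[0,0,0.9],"jaw":1},
    {"slide":[0,0,2.7],"angular":[0,0,1.0],"jaw":1}
  ]
}}

```text
time: 18.4
ee_pos: [0.5719, -0.2203, 0.1528]
ee_rot: [3.14, -0.0, 0.564]
force: [1.6, -0.9, 0.7]
opening: 0.01
grasp_force: 89.5
```

```bash
python3 s.py
```

```text
time 18.4
q [-0.4767  0.2749  0.1612  1.4556 -0.0006  2.1005]
ee_pos [ 0.5719 -0.2203  0.1528]
ee_rot [ 3.14   -0.0002  0.5644]
force [ 1.5961 -0.9305  0.6603]
torque [-0.2343 -0.1384 -0.0801]
opening 0.009960208325071118
grasp_force 89.48403596878052
```

>>> {"op": "servo_tool", "data": {
  "plan": [
    {"slide":[0,0,0.3],"angular":[0,0,0.1],"jaw":1},
    {"slide":[0,0,0.5],"angular":[0,0,0.2],"jaw":1},
    {"slide":[0,0,0.8],"angular":[0,0,0.3],"jaw":1},
    {"slide":[0,0,1.1],"angular":[0,0,0.4],"jaw":1},
    {"slide":[0,0,1.35],"angular":[0,0,0.5],"jaw":1},
    {"slide":[0,0,1.6],"angular":[0,0,0.6],"jaw":1},
    {"slide":[0,0,1.9],"angular":[0,0,0.7],"jaw":1},
    {"slide":[0,0,2.2],"angular":[0,0,0.8],"jaw":1},
    {"slide":[0,0,2.4],"angular":[0,0,0.9],"jaw":1},
    {"slide":[0,0,2.7],"angular":[0,0,1.0],"jaw":1}
  ]
}}

```text
time: 19.4
ee_pos: [0.5723, -0.22, 0.1555]
ee_rot: [3.14, 0.001, 1.565]
force: [1.2, -0.7, -0.1]
opening: 0.0097
grasp_force: 89.4
```

>>> {"op": "servo_tool", "data": {
  "plan": [
    {"slide":[0,0,0.3],"angular":[0,0,0.1],"jaw":1},
    {"slide":[0,0,0.5],"angular":[0,0,0.2],"jaw":1},
    {"slide":[0,0,0.8],"angular":[0,0,0.3],"jaw":1},
    {"slide":[0,0,1.1],"angular":[0,0,0.4],"jaw":1},
    {"slide":[0,0,1.35],"angular":[0,0,0.5],"jaw":1}
  ]
}}

```text
time: 19.9
ee_pos: [0.5724, -0.2198, 0.1569]
ee_rot: [3.14, 0.001, 2.065]
force: [1.6, 0.6, 0.2]
opening: 0.01
grasp_force: 89.5
```

>>> {"op": "servo_tool", "data": {
  "plan": [
    {"slide":[0,0,0.3],"angular":[0,0,0.1],"jaw":1},
    {"slide":[0,0,0.5],"angular":[0,0,0.2],"jaw":1},
    {"slide":[0,0,0.8],"angular":[0,0,0.3],"jaw":1},
    {"slide":[0,0,1.1],"angular":[0,0,0.4],"jaw":1},
    {"slide":[0,0,1.35],"angular":[0,0,0.5],"jaw":1}
  ]
}}

```text
time: 20.4
ee_pos: [0.5723, -0.2197, 0.1582]
ee_rot: [3.14, 0.002, 2.565]
force: [1.0, 0.5, 1.7]
opening: 0.0102
grasp_force: 89.5
```

```bash
python3 s.py
```

```text
time 20.4
q [-0.4762  0.2741  0.1709  1.4659  0.0009  0.1005]
ee_pos [ 0.5723 -0.2197  0.1582]
ee_rot [3.1405 0.0016 2.5648]
force [1.0226 0.5151 1.6619]
torque [ 0.0879 -0.3162 -0.0728]
opening 0.010237759085095735
grasp_force 89.48361396789551
```

>>> {"op": "servo_tool", "data": {
  "plan": [
    {"slide":[0,0,0.3],"angular":[0,0,0.1],"jaw":1},
    {"slide":[0,0,0.5],"angular":[0,0,0.2],"jaw":1},
    {"slide":[0,0,0.8],"angular":[0,0,0.3],"jaw":1},
    {"slide":[0,0,1.1],"angular":[0,0,0.4],"jaw":1},
    {"slide":[0,0,1.35],"angular":[0,0,0.5],"jaw":1}
  ]
}}

```text
time: 20.9
ee_pos: [0.5723, -0.2195, 0.1598]
ee_rot: [3.141, 0.002, 3.065]
force: [0.8, 1.5, 1.8]
opening: 0.01
grasp_force: 89.6
```

>>> {"op": "servo_tool", "data": {
  "plan": [
    {"slide":[0,0,0.3],"angular":[0,0,0.1],"jaw":1},
    {"slide":[0,0,0.5],"angular":[0,0,0.2],"jaw":1},
    {"slide":[0,0,0.8],"angular":[0,0,0.3],"jaw":1},
    {"slide":[0,0,1.1],"angular":[0,0,0.4],"jaw":1},
    {"slide":[0,0,1.35],"angular":[0,0,0.5],"jaw":1}
  ]
}}

```text
time: 21.4
ee_pos: [0.5721, -0.2198, 0.1617]
ee_rot: [-3.14, 0.002, -2.718]
force: [-0.7, -0.5, 2.8]
opening: 0.0102
grasp_force: 89.9
```

>>> {"op": "servo_tool", "data": {
  "plan": [
    {"slide":[0,0,0.3],"angular":[0,0,0.1],"jaw":1},
    {"slide":[0,0,0.5],"angular":[0,0,0.2],"jaw":1},
    {"slide":[0,0,0.8],"angular":[0,0,0.3],"jaw":1},
    {"slide":[0,0,1.1],"angular":[0,0,0.4],"jaw":1},
    {"slide":[0,0,1.35],"angular":[0,0,0.5],"jaw":1}
  ]
}}

```text
time: 21.9
ee_pos: [0.5721, -0.2198, 0.1631]
ee_rot: [-3.14, 0.001, -2.218]
force: [-1.0, -0.0, 3.6]
opening: 0.0098
grasp_force: 89.8
```

>>> {"op": "servo_tool", "data": {
  "plan": [
    {"slide":[0,0,0.3],"angular":[0,0,0.1],"jaw":1},
    {"slide":[0,0,0.5],"angular":[0,0,0.2],"jaw":1},
    {"slide":[0,0,0.8],"angular":[0,0,0.3],"jaw":1},
    {"slide":[0,0,1.1],"angular":[0,0,0.4],"jaw":1},
    {"slide":[0,0,1.35],"angular":[0,0,0.5],"jaw":1}
  ]
}}

```text
time: 22.4
ee_pos: [0.572, -0.2198, 0.1643]
ee_rot: [-3.14, -0.0, -1.718]
force: [0.6, 0.1, 2.5]
opening: 0.0098
grasp_force: 89.8
```

```bash
python3 s.py
```

```text
time 22.4
q [-0.4764  0.2726  0.1813  1.4777  0.0002 -1.8997]
ee_pos [ 0.572  -0.2198  0.1643]
ee_rot [-3.1398 -0.0004 -1.7183]
force [0.6391 0.1387 2.4987]
torque [ 0.0678  0.0799 -0.0852]
opening 0.009766902524904053
grasp_force 89.82999444007874
```

The extra rise and the vanished side load at about 9.7 rad suggest the thread has let go. To be sure, I'll follow it round for another 1.1 rad while holding on.

>>> {"op": "servo_tool", "data": {
  "plan": [
    {"slide":[0,0,0.3],"angular":[0,0,0.1],"jaw":1},
    {"slide":[0,0,0.5],"angular":[0,0,0.2],"jaw":1},
    {"slide":[0,0,0.8],"angular":[0,0,0.3],"jaw":1},
    {"slide":[0,0,1.1],"angular":[0,0,0.4],"jaw":1},
    {"slide":[0,0,1.35],"angular":[0,0,0.5],"jaw":1},
    {"slide":[0,0,1.6],"angular":[0,0,0.6],"jaw":1},
    {"slide":[0,0,1.9],"angular":[0,0,0.7],"jaw":1},
    {"slide":[0,0,2.2],"angular":[0,0,0.8],"jaw":1},
    {"slide":[0,0,2.4],"angular":[0,0,0.9],"jaw":1},
    {"slide":[0,0,3.0],"angular":[0,0,1.1],"jaw":1}
  ]
}}

```text
time: 23.4
ee_pos: [0.572, -0.2199, 0.1672]
ee_rot: [-3.141, -0.002, -0.667]
force: [-1.0, 0.4, 2.4]
opening: 0.0099
grasp_force: 89.8
```

>>> {"op": "servo_tool", "data": {
  "plan": [
    {"slide":[0,0,0.5],"angular":[0,0,0],"jaw":1},
    {"slide":[0,0,1],"angular":[0,0,0],"jaw":1},
    {"slide":[0,0,1.5],"angular":[0,0,0],"jaw":1},
    {"slide":[0,0,2],"angular":[0,0,0],"jaw":1}
  ]
}}

```text
time: 23.8
ee_pos: [0.5719, -0.2198, 0.1687]
ee_rot: [-3.141, -0.001, -0.674]
force: [1.0, 0.3, 2.6]
opening: 0.0099
grasp_force: 89.8
```

```bash
python3 s.py
```

```text
time 23.8
q [-0.4764  0.2726  0.1899  1.4869  0.0001 -2.9443]
ee_pos [ 0.5719 -0.2198  0.1687]
ee_rot [-3.1413 -0.0011 -0.6737]
force [0.9657 0.2867 2.5709]
torque [-0.0608 -0.1611  0.0336]
opening 0.00987472388093176
grasp_force 89.79014754295349
```

The thread has let go: Fz holds steady at +2.5 N (the valve's push less the filter's weight) and free lifting adds no pull. I'll draw it straight up.

>>> {"op": "servo_tool", "data": {
  "plan": [
    {"slide":[0,0,3],"angular":[0,0,0],"jaw":1},
    {"slide":[0,0,7],"angular":[0,0,0],"jaw":1},
    {"slide":[0,0,13],"angular":[0,0,0],"jaw":1},
    {"slide":[0,0,20],"angular":[0,0,0],"jaw":1},
    {"slide":[0,0,28],"angular":[0,0,0],"jaw":1},
    {"slide":[0,0,38],"angular":[0,0,0],"jaw":1},
    {"slide":[0,0,49],"angular":[0,0,0],"jaw":1},
    {"slide":[0,0,60],"angular":[0,0,0],"jaw":1},
    {"slide":[0,0,71],"angular":[0,0,0],"jaw":1},
    {"slide":[0,0,82],"angular":[0,0,0],"jaw":1}
  ]
}}

```text
time: 24.8
ee_pos: [0.5716, -0.2197, 0.2516]
ee_rot: [-3.141, -0.001, -0.672]
force: [0.2, 0.2, -1.1]
opening: 0.01
grasp_force: 89.5
```

>>> {"op": "servo_tool", "data": {
  "plan": [
    {"slide":[0,0,5],"angular":[0,0,0],"jaw":1},
    {"slide":[0,10,5],"angular":[0,0,0],"jaw":1},
    {"slide":[0,30,5],"angular":[0,0,0],"jaw":1},
    {"slide":[0,60,5],"angular":[0,0,0],"jaw":1},
    {"slide":[0,90,5],"angular":[0,0,0],"jaw":1},
    {"slide":[0,120,5],"angular":[0,0,0],"jaw":1},
    {"slide":[0,150,5],"angular":[0,0,0],"jaw":1},
    {"slide":[0,180,5],"angular":[0,0,0],"jaw":1},
    {"slide":[0,200,5],"angular":[0,0,0],"jaw":1},
    {"slide":[0,210,5],"angular":[0,0,0],"jaw":1}
  ]
}}

```text
time: 25.8
ee_pos: [0.5704, -0.0062, 0.2546]
ee_rot: [3.141, 0.002, -0.669]
force: [0.1, -0.4, -0.5]
opening: 0.0098
grasp_force: 89.4
```

```bash
python3 s.py; python3 - <<'E'
from h import *
cam('side','side2')
E
```

```text
time 25.8
q [-0.1289  0.1714  0.2422  1.6435  0.0009 -2.6016]
ee_pos [ 0.5704 -0.0062  0.2546]
ee_rot [ 3.1414  0.0021 -0.6689]
force [ 0.1381 -0.4137 -0.4846]
torque [-0.037   0.0139  0.0062]
opening 0.009750731748454639
grasp_force 89.42741632461548
```

View pics/side2.png

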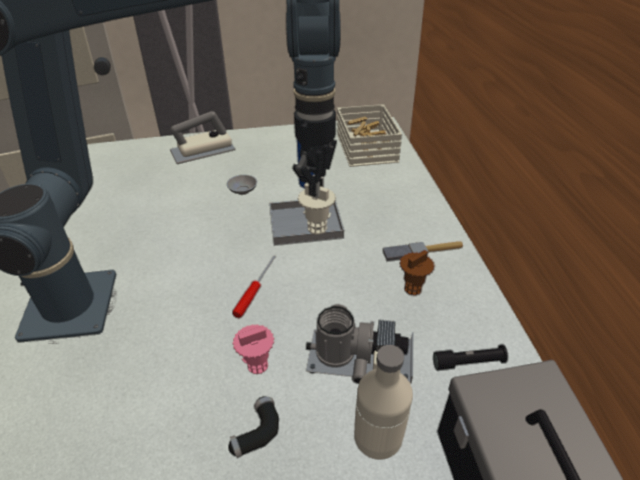

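The pump tube at (337,320) is open, the filter at (318,207) hangs upright in the hand, and everything else is in place. I'll carry on to the tray and measure the foot height on the way.

>>> {"op": "servo_tool", "data": {
  "plan": [
    {"slide":[0,15,0],"angular":[0,0,0],"jaw":1},
    {"slide":[0,40,0],"angular":[0,0,0],"jaw":1},
    {"slide":[0,70,0],"angular":[0,0,0],"jaw":1},
    {"slide":[0,100,0],"angular":[0,0,0],"jaw":1},
    {"slide":[0,130,0],"angular":[0,0,0],"jaw":1},
    {"slide":[0,160,0],"angular":[0,0,0],"jaw":1},
    {"slide":[0,185,0],"angular":[0,0,0],"jaw":1},
    {"slide":[0,205,0],"angular":[0,0,0],"jaw":1},
    {"slide":[-1,213,0],"angular":[0,0,0],"jaw":1},
    {"slide":[-1,213,0],"angular":[0,0,0],"jaw":1}
  ]
}}

```text
time: 26.85
ee_pos: [0.5703, 0.204, 0.255]
ee_rot: [3.141, 0.0, -0.671]
force: [0.3, -0.7, -0.2]
opening: 0.0098
grasp_force: 89.4
```

>>> {"op": "servo_tool", "data": {
  "plan": [
    {"slide":[0,0,-15],"angular":[0,0,0],"jaw":1},
    {"slide":[0,0,-35],"angular":[0,0,0],"jaw":1},
    {"slide":[0,0,-55],"angular":[0,0,0],"jaw":1},
    {"slide":[0,0,-75],"angular":[0,0,0],"jaw":1},
    {"slide":[0,0,-90],"angular":[0,0,0],"jaw":1},
    {"slide":[0,0,-100],"angular":[0,0,0],"jaw":1},
    {"slide":[0,0,-105],"angular":[0,0,0],"jaw":1},
    {"slide":[0,0,-105],"angular":[0,0,0],"jaw":1},
    {"slide":[0,0,-105],"angular":[0,0,0],"jaw":1}
  ]
}}

```text
time: 27.75
ee_pos: [0.5711, 0.2034, 0.1513]
ee_rot: [-3.14, -0.001, -0.673]
force: [-0.3, 1.1, -0.4]
opening: 0.0098
grasp_force: 89.4
```

```bash
python3 s.py; python3 - <<'E'
from h import *
s=ctrl.get_state(); e=s['ee_pos']
for n in ['side','scene','wrist']:
    c=cam(n,n+'3'); r=cloud(c).reshape(-1,3); im=c['image'].reshape(-1,3).astype(int)
    d=np.hypot(r[:,0]-e[0],r[:,1]-e[1]); m=(d<.045)&(d>.026)&(r[:,2]>e[2]-.045)&(r[:,2]<e[2]-.015)&(im[:,0]>120)&(im[:,0]>im[:,2])
    f=r[m]
    if len(f)>10: print(n,len(f),'flange top', np.percentile(f[:,2],[50,90,97])-e[2],(f.min(0)+f.max(0))[:2]/2-e[:2])
E
```

```text
time 27.75
q [ 0.2315  0.2575  0.1373  1.449  -0.0001 -2.2375]
ee_pos [0.5711 0.2034 0.1513]
ee_rot [-3.1404 -0.001  -0.6725]
force [-0.34    1.0636 -0.3544]
torque [ 0.0515  0.0374 -0.0162]
opening 0.00984841365089705
grasp_force 89.40752506256104
side 182 flange top [-0.02405634 -0.02221916 -0.0213241 ] [ 0.00053411 -0.00192116]
scene 378 flange top [-0.02406049 -0.02164823 -0.02036367] [0.0010683  0.00172462]
wrist 8476 flange top [-0.02285732 -0.02207603 -0.02168035] [ 0.0011605  -0.00036809]
```

View pics/scene3.png

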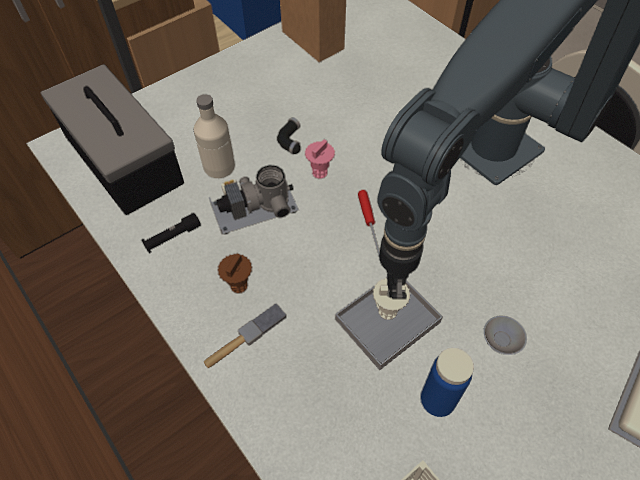

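The filter at (391,298) hangs over the tray's middle and hasn't slipped in the hand, so touchdown should come at TCP z of about 0.108. I'll lower it gently.

>>> {"op": "servo_tool", "data": {
  "plan": [
    {"slide":[0,1,-8],"angular":[0,0,0],"jaw":1},
    {"slide":[0,2,-17],"angular":[0,0,0],"jaw":1},
    {"slide":[0,3,-26],"angular":[0,0,0],"jaw":1},
    {"slide":[0,3,-33],"angular":[0,0,0],"jaw":1},
    {"slide":[0,3,-38],"angular":[0,0,0],"jaw":1},
    {"slide":[0,3,-40],"angular":[0,0,0],"jaw":1},
    {"slide":[0,3,-40],"angular":[0,0,0],"jaw":1},
    {"slide":[0,3,-40],"angular":[0,0,0],"jaw":1}
  ]
}}

```text
time: 28.7
ee_pos: [0.5708, 0.2064, 0.1107]
ee_rot: [-3.141, -0.0, -0.672]
force: [-0.4, 0.3, -0.2]
opening: 0.0099
grasp_force: 89.4
```

>>> {"op": "servo_tool", "data": {
  "plan": [
    {"slide":[0,0,-0.5],"angular":[0,0,0],"jaw":1},
    {"slide":[0,0,-1],"angular":[0,0,0],"jaw":1},
    {"slide":[0,0,-1.5],"angular":[0,0,0],"jaw":1},
    {"slide":[0,0,-2],"angular":[0,0,0],"jaw":1},
    {"slide":[0,0,-2],"angular":[0,0,0],"jaw":1}
  ]
}}

```text
time: 29.2
ee_pos: [0.5705, 0.2063, 0.1082]
ee_rot: [3.141, 0.0, -0.672]
force: [-0.9, 0.1, -0.5]
opening: 0.0095
grasp_force: 89.4
```

>>> {"op": "servo_tool", "data": {
  "plan": [
    {"slide":[0,0,-0.3],"angular":[0,0,0],"jaw":1},
    {"slide":[0,0,-0.6],"angular":[0,0,0],"jaw":1},
    {"slide":[0,0,-0.6],"angular":[0,0,0],"jaw":1}
  ]
}}

```text
time: 29.5
ee_pos: [0.5706, 0.2064, 0.1079]
ee_rot: [-3.141, -0.0, -0.672]
force: [-0.2, -1.1, 1.4]
opening: 0.0101
grasp_force: 89.5
```

>>> {"op": "servo_tool", "data": {
  "plan": [
    {"slide":[0,0,-0.3],"angular":[0,0,0],"jaw":1},
    {"slide":[0,0,-0.3],"angular":[0,0,0],"jaw":1},
    {"slide":[0,0,-0.3],"angular":[0,0,0],"jaw":1}
  ]
}}

```text
time: 29.8
ee_pos: [0.5706, 0.2064, 0.1079]
ee_rot: [-3.141, -0.0, -0.672]
force: [-1.8, -0.4, 3.3]
opening: 0.0097
grasp_force: 89.9
```

Contact: z has stopped at 0.1079 and Fz is rising. I'll ease the grip off, open slowly and rise straight up.

>>> {"op": "servo_tool", "data": {
  "plan": [
    {"slide":[0,0,0],"angular":[0,0,0],"jaw":0.85},
    {"slide":[0,0,0],"angular":[0,0,0],"jaw":0.8},
    {"slide":[0,0,0],"angular":[0,0,0],"jaw":0.7},
    {"slide":[0,0,0],"angular":[0,0,0],"jaw":0.6},
    {"slide":[0,0,0],"angular":[0,0,0],"jaw":0.5},
    {"slide":[0,0,0],"angular":[0,0,0],"jaw":0.4},
    {"slide":[0,0,0],"angular":[0,0,0],"jaw":0.3},
    {"slide":[0,0,0],"angular":[0,0,0],"jaw":0.3}
  ],
  "squeeze": 20
}}

```text
time: 30.6
ee_pos: [0.5706, 0.2064, 0.1074]
ee_rot: [-3.142, -0.0, -0.672]
force: [-0.6, -0.3, -0.4]
opening: 0.0597
grasp_force: 0.0
```

>>> {"op": "servo_tool", "data": {
  "plan": [
    {"slide":[0,0,5],"angular":[0,0,0],"jaw":0.3},
    {"slide":[0,0,15],"angular":[0,0,0],"jaw":0.3},
    {"slide":[0,0,30],"angular":[0,0,0],"jaw":0.3},
    {"slide":[0,0,50],"angular":[0,0,0],"jaw":0.3},
    {"slide":[0,0,75],"angular":[0,0,0],"jaw":0.3},
    {"slide":[0,0,100],"angular":[0,0,0],"jaw":0.3},
    {"slide":[0,0,120],"angular":[0,0,0],"jaw":0.3},
    {"slide":[0,0,130],"angular":[0,0,0],"jaw":0.3},
    {"slide":[0,0,130],"angular":[0,0,0],"jaw":0.3}
  ]
}}

```text
time: 31.5
ee_pos: [0.5718, 0.2067, 0.2407]
ee_rot: [-3.137, -0.003, -0.672]
force: [0.5, 0.2, -0.6]
opening: 0.0598
grasp_force: 0.0
```

```bash
python3 s.py; python3 - <<'E'
from h import *
cam('side','side4');c=cam('wrist','w5')
a=cv2.imread('pics/side4.png')[150:450,200:500]; b=cv2.imread('pics/w5.png')
cv2.imwrite('pics/final.png',np.hstack([cv2.resize(a,(400,400)),cv2.resize(b,(400,300))[:, :].copy() if False else cv2.copyMakeBorder(cv2.resize(b,(400,300)),0,100,0,0,0)]))
E
```

```text
time 31.5
q [ 0.2365  0.2613  0.3193  1.6233  0.     -2.2327]
ee_pos [0.5718 0.2067 0.2407]
ee_rot [-3.1373 -0.0033 -0.6724]
force [ 0.4555  0.2341 -0.5563]
torque [ 0.0168 -0.0659  0.0105]
opening 0.05976792993891261
grasp_force 0.0
```

View pics/final.png

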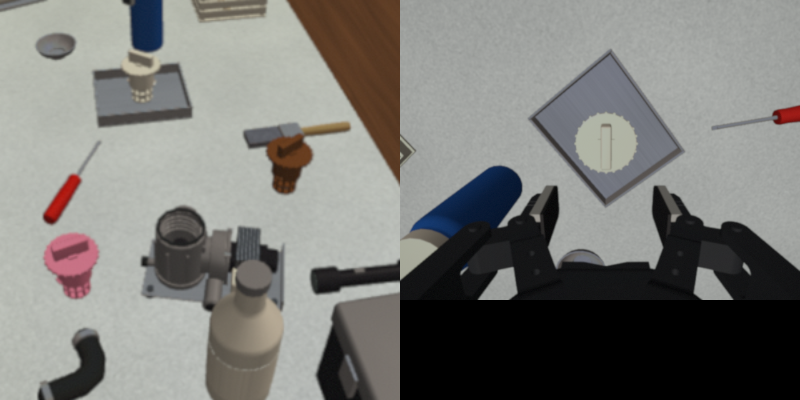

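The filter stands upright in the tray (crop 141,75; wrist view 606,143), the gripper is clear of it, and nothing else has moved. I'll hand the job in.

```bash
python3 -c "
from plant import ctrl
print(ctrl.close_job())"
```

```text
the job is handed in; nothing more can be done
None
```

The filter is unscrewed, drawn straight out and standing upright in the drip tray; the job was handed in at about 32 s of the 72 s allowed, but no verdict came back.

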